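# Load the weight hanger and hold it up for the spring

## Robot

A 6-joint arm with a two-finger parallel gripper is mounted at the origin on a cart in front of the work surface, level with it; the furniture and walls round the work are solid. World frame = base frame: x ahead of the robot, y to its left, z up, the work surface at z = 0. Lengths are in m, angles in rad, forces in N, time in s.
With the tool pointing down it reaches from about 0.35 to 0.85 m from the base axis. Payload 8.1 kg.
Tool frame: the origin (TCP) lies on the centre line of the jaws, within the pads' length; the fingertips stand 22 mm ahead of it and the grasp point (between the pads) lies 3 mm ahead of it; z points along the fingers, y is the line along which they close (so a half turn about z gives the same grasp; the last joint's range is limited). The gripper opens to 93 mm and grips with 3 to 60 N. Pads are 15 mm wide; open, the fingers measure 128 mm over their backs; the gripper's body (75 mm by 188 mm) begins 65 mm behind the grasp point.
Start: joints at [-0.085, 0.13, 1.488, -0, 1.523, -0.085], TCP at [0.6, 0, 0.241] pointing down, gripper open.
Joint ranges: [-2.96, 2.96], [-0.89, 2.26], [0.02, 2.5], [-1.34, 4.48], [0, 2.73], [-2.66, 2.66]. Speed limits (rad/s): [2.39, 2.39, 2.79, 3.14, 3.14, 3.14].

## Interface

Orientations are given as a rotation vector (axis times angle).
In Python, from plant import robot gives the robot as it stands.
- The arm moves only by the shell command python3 inch.py 'ROWS' [FORCE]. ROWS is a JSON list of rows, 1 to 20 of them, each an object with the fields jaw (the finger opening in m), dx, dy, dz (the shift in m), twist (a turn about the tool's z in rad); a field left out counts as zero (the opening has to be given); each row shifts and turns the commanded pose from where the row before left it, along the tool's axes as they then stand; what a row does not reach is not made up. A row lasts 1/10 s, in which the tool goes at most 0.05 m and 0.15 rad, less where a joint would pass 70% of its speed; a pose out of reach is approached as far as the arm can. The fingers move at their own pace and stop on an object; FORCE is the grip in N (left out, the last holds). Time passes only in rows, so rows that do not move let the fingers close. It prints the time, the measured TCP pose, the force, the opening and the grip force at its end. Input that does not fit is refused with a message, and nothing moves.
- robot.read_state(): the state, without advancing time (a new reading comes with each control period).
- robot.read_camera(name): name is "scene" or "side" or "wrist"; returns a dict with "image" (400x640x3 uint8, red, green, blue), "fx", "fy", "cx", "cy" (pixels), "dist" ([k1, k2, p1, p2, k3] as OpenCV has them; the pictures are not rectified), "R" (3x3) and "t" (3): a world point X has camera coordinates R X + t. Camera axes: x right, y down, z forward; pixel columns grow to the right and rows downward; lengths in m; the calibration is good to about 2 mm. A picture is of the moment at which its call begins. There is no depth.
- robot.close_job(): hands the job in; it is judged then, once.
The state is a dict: "t": time; "q": joint angles; "dq": joint speeds; "joint_torque": joint torques, N m; "tool_pos": TCP position; "orientation": TCP orientation; "force": force on the tool from outside, world axes, zero at the start; "wrist_torque": the same for the moment, N m; "opening": finger opening in m; "gripper_force": force on a finger pad.
Only numpy, scipy, OpenCV 4.12 (cv2) and the standard library are available. Lean on these libraries where they do the work, as an engineer would, in place of code of your own. Each camera call takes 0.05 s, during which the arm holds its last target. There are 200 camera calls.

## Task

Load the weight hanger for the spring experiment: with the hanger standing in its wooden stand, thread the three brass ring weights down its rod one at a time, largest first and smallest last, lowering each fully home before you let go of it (do not drop them). Then take the hanger by its rod above the weights, lift it straight up about 10 cm from its seat, upright all the way, and finish while holding it there over the stand, level and perfectly still, so that a partner can hook the spring into its eye. Leave the dish, the dropper bottle and the eraser where they are.

Things in the scene. Friction and masses are not known exactly. Their poses are not given: they have to be found in the camera images.
- stand: round turned wooden stand, 90 mm diameter, 34 mm high, fixed to the bench. In its top a round seat 50 mm wide and 8 mm deep (seat floor 26 mm above the bench) with a narrower bore in the middle for the hanger's lower hook. Origin at the centre of its underside, on the bench; z up
- hanger: weight hanger (0.2 kg), loose, upright in the stand's seat: brass foot disc 48 mm wide, 12 mm thick, its top 4 mm above the stand's; steel rod 10 mm in diameter rising from the disc to 59 mm above its underside, then a small eye of the same width up to 69 mm; a hook reaches 16 mm below the disc. Origin: centre of the disc's underside (26 mm above the bench when seated), z up the rod
- hanger_grip (a point): point on the rod's axis 51 mm above the hanger's origin, middle of the 17 mm of plain rod that stays free between the top of the three stacked weights (42 mm above the origin) and the eye; axes as the hanger's
- large_weight: the largest brass ring weight, 54 mm outside diameter, 10 mm thick, with a plain 14 mm hole through its middle; 0.19 kg or so. At the start it lies flat on the bench. Origin at the middle of the ring (5 mm above the bench when flat), z along the hole. Fully home its origin is 17 mm above the hanger's origin
- medium_weight: the middle-sized brass ring weight, 44 mm outside diameter, 10 mm thick, with a plain 14 mm hole through its middle; 0.125 kg or so. At the start it lies flat on the bench. Origin at the middle of the ring (5 mm above the bench when flat), z along the hole. Fully home on the large one its origin is 27 mm above the hanger's origin
- small_weight: the smallest brass ring weight, 34 mm outside diameter, 10 mm thick, with a plain 14 mm hole through its middle; 0.075 kg or so. At the start it lies flat on the bench. Origin at the middle of the ring (5 mm above the bench when flat), z along the hole. Fully home on the medium one its origin is 37 mm above the hanger's origin
- evap_dish: white porcelain evaporating dish, round, 70 mm wide and 30 mm high; a bystander to leave alone. Origin at the centre of its underside
- dropper_bottle: brown glass dropper bottle with a red rubber bulb, 54 mm wide, 135 mm high; a bystander to leave alone. Origin at the centre of its underside
- eraser: small blue and white block eraser, 21 x 42 x 13 mm; a bystander to leave alone. Origin at the centre of its underside

How it is judged:
On the way, in this order (a step that is already met when the one before it is completed fails the run):
1. the large brass weight lies fully home on the hanger's foot disc, let go, the hanger still in its stand (z of large_weight in the frame of hanger between 0.015 and 0.019 m and horizontal distance between large_weight and hanger below 0.006 m and contact force between the fingers and large_weight below 0.1 N and z of hanger in the frame of stand below 0.029 m and horizontal distance between hanger and stand below 0.004 m), for 0.2 s.
2. the medium weight lies fully home on the large one, let go, the hanger still in its stand (z of large_weight in the frame of hanger between 0.015 and 0.019 m and horizontal distance between each of large_weight, medium_weight and hanger below 0.006 m and z of medium_weight in the frame of hanger between 0.025 and 0.029 m and contact force between the fingers and medium_weight below 0.1 N and z of hanger in the frame of stand below 0.029 m and horizontal distance between hanger and stand below 0.004 m), for 0.2 s.
3. the small weight lies fully home on the medium one, let go, the hanger still in its stand (z of large_weight in the frame of hanger between 0.015 and 0.019 m and horizontal distance between each of large_weight, medium_weight, small_weight and hanger below 0.006 m and z of medium_weight in the frame of hanger between 0.025 and 0.029 m and z of small_weight in the frame of hanger between 0.035 and 0.039 m and contact force between the fingers and small_weight below 0.1 N and z of hanger in the frame of stand below 0.029 m and horizontal distance between hanger and stand below 0.004 m), for 0.2 s.
At the end, for the whole second after the job is handed in: Weights home on the hanger in order, each within 2 mm of its height; hanger held by the fingers on its rod, 60 to 160 mm above its seat, within 40 mm of the stand's axis, upright within 5 degrees, slower than 20 mm/s and 0.1 rad/s, clear of the stand; fingers not carrying the weights (under 2 N) (z of large_weight in the frame of hanger between 0.015 and 0.019 m and horizontal distance between each of large_weight, medium_weight, small_weight and hanger below 0.006 m and z of medium_weight in the frame of hanger between 0.025 and 0.029 m and z of small_weight in the frame of hanger between 0.035 and 0.039 m and z of hanger in the frame of stand between 0.086 and 0.186 m and horizontal distance between hanger and stand below 0.04 m and angle between hanger's own z axis and vertical below 0.09 rad and linear speed of hanger below 0.02 m/s and angular speed of hanger below 0.1 rad/s and contact force between the fingers and hanger above 2 N and contact force between stand and hanger below 0.01 N and contact force between the fingers and large_weight below 2 N and contact force between the fingers and medium_weight below 2 N and contact force between the fingers and small_weight below 2 N); the arm keeps its last pose, push and grip.
It fails at once if the hanger is tipped more than 15 degrees (angle between hanger's own z axis and vertical above 0.26 rad).
It fails at once if a weight is dropped (falls free faster than 0.5 m/s) ((contact force between the fingers and large_weight below 0.01 N and linear speed of large_weight above 0.5 m/s) or (contact force between the fingers and medium_weight below 0.01 N and linear speed of medium_weight above 0.5 m/s) or (contact force between the fingers and small_weight below 0.01 N and linear speed of small_weight above 0.5 m/s)).
It fails at once if the evaporating dish, the dropper bottle or the eraser is moved more than 20 mm (distance of any of evap_dish, dropper_bottle, eraser from where it was at the start of the episode above 0.02 m).
It also fails if it takes over 72 s, if anything falls off the work surface, if the arm or the gripper's body presses on something with over 40 N, if the wrist force passes 120 N, or if a joint passes its speed limit or range.

## Working session

There is one attempt and no reset: what is moved stays moved. The work goes in short steps, Python scripts to look and compute and a shell command to move; the robot and the scene stay as the last step left them, time stands still between calls to the robot, and variables do not carry over. Pictures are saved under pics/ and viewed, at most 11 in all, crops included, and the job is handed in when it is done.

```bash
ls; mkdir -p pics
python3 - <<'E'
from plant import robot
import cv2
for n in ("scene","side","wrist"):
    c=robot.read_camera(n); cv2.imwrite(f"pics/{n}0.png",c["image"][:,:,::-1])
    print(n,c["fx"],c["fy"],c["cx"],c["cy"],c["dist"],(-c["R"].T@c["t"]).round(3),c["R"].round(2).tolist())
s=robot.read_state(); print(s["t"],s["tool_pos"],s["orientation"],s["opening"])
E
```

```text
inch.py
pics
plant.py
scene 465.3521499625764 465.3521499625764 322.8422723772064 191.44946488179076 [-0.09521976  0.          0.          0.          0.        ] [ 0.131 -0.847  0.605] [[0.91, -0.41, 0.03], [-0.17, -0.43, -0.88], [0.38, 0.8, -0.47]]
side 484.4579382844136 484.4579382844136 318.76789486817256 201.11543115524586 [-0.09061688  0.          0.          0.          0.        ] [0.434 0.873 0.727] [[-0.99, -0.16, -0.01], [-0.09, 0.61, -0.78], [0.13, -0.77, -0.62]]
wrist 338.8084827587672 338.8084827587672 323.7569765978982 200.667065825885 [-0.03742911  0.          0.          0.          0.        ] [0.599 0.077 0.384] [[1.0, 0.0, -0.0], [0.0, -0.96, 0.28], [-0.0, -0.28, -0.96]]
0.15 [5.99589073e-01 6.57759599e-05 2.39823953e-01] [-2.22067137e+00 -2.22066023e+00  1.46026475e-03] 0.09309226160567788
```

View pics/scene0.png

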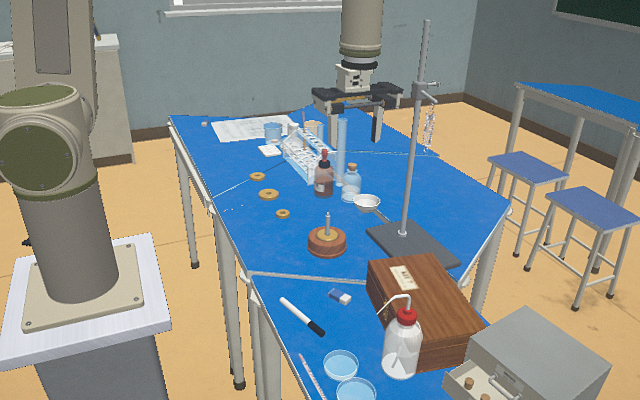

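View pics/side0.png

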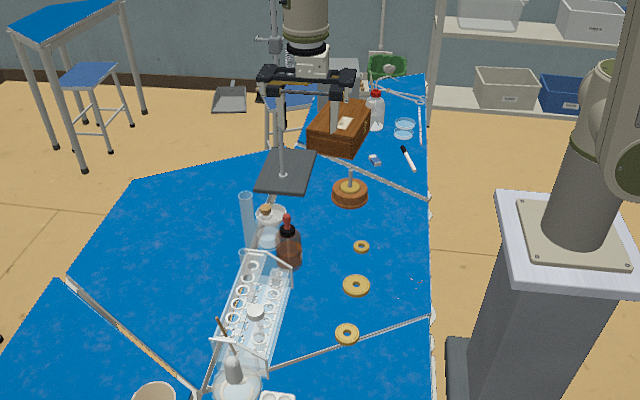

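View pics/wrist0.png

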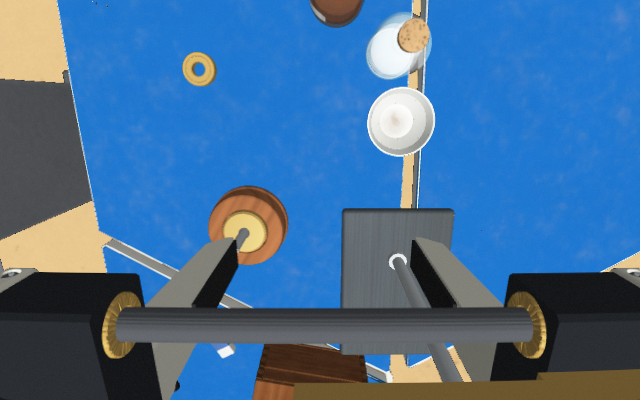

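The scene view shows the stand at (327,240), the rings small (282,213), large (268,195) and medium (258,176), and a tall retort rod with its base at (402,235). The side view shows the rings at (361,246), (356,285) and (347,333) and the stand at (350,190). The wrist view shows the small ring at (199,69) and the hanger disc at about (245,232).

```bash
cat > h.py <<'E'
import numpy as np, cv2
def K(c): return np.array([[c["fx"],0,c["cx"]],[0,c["fy"],c["cy"]],[0,0,1.]])
def ray(c,p):
    u=cv2.undistortPoints(np.array([[p]],float),K(c),np.array(c["dist"]))[0,0]
    d=c["R"].T@np.array([*u,1.]); return -c["R"].T@c["t"], d/np.linalg.norm(d)
def tri(obs):
    A=np.zeros((3,3));b=np.zeros(3);
    for c,p in obs:
        o,d=ray(c,p);M=np.eye(3)-np.outer(d,d);A+=M;b+=M@o
    X=np.linalg.solve(A,b)
    r=[np.linalg.norm(np.cross(ray(c,p)[1],X-ray(c,p)[0])) for c,p in obs]
    return X.round(4),np.round(r,4)
def onz(c,p,z):
    o,d=ray(c,p); return (o+d*(z-o[2])/d[2]).round(4)
def brass(img,box):
    u0,v0,u1,v1=box; h=cv2.cvtColor(img[v0:v1,u0:u1],cv2.COLOR_RGB2HSV)
    m=((h[...,0]>12)&(h[...,0]<32)&(h[...,1]>70)&(h[...,2]>80)).astype(np.uint8)
    cs,_=cv2.findContours(m,cv2.RETR_EXTERNAL,cv2.CHAIN_APPROX_NONE)
    k=max(cs,key=cv2.contourArea)
    (cx,cy),ax,_=cv2.fitEllipse(k); return (cx+u0,cy+v0),ax
def proj(c,X):
    return cv2.projectPoints(np.array([X],float),cv2.Rodrigues(c["R"])[0],np.array(c["t"],float),K(c),np.array(c["dist"]))[0].ravel().round(1)
E
python3 - <<'E'
from h import *
from plant import robot
C={n:robot.read_camera(n) for n in("scene","side","wrist")}
P={"small":((282,213),(361,246)),"large":((268,195),(356,285)),"medium":((258,176),(347,333))}
for n,(a,b) in P.items():
    o=[]
    for cn,p in(("scene",a),("side",b)):
        e,ax=brass(C[cn]["image"],(p[0]-22,p[1]-20,p[0]+22,p[1]+20)); o.append((C[cn],e)); print(n,cn,np.round(e,1),np.round(ax,1),onz(C[cn],e,.006))
    if n=="small":
        e,ax=brass(C["wrist"]["image"],(170,40,230,100)); o.append((C["wrist"],e)); print(np.round(e,1),np.round(ax,1))
    print(n,tri(o))
S=[(C["scene"],(327,214)),(C["side"],(350,170)),(C["wrist"],(246,231))]
print("hanger top",tri(S[:2]),"rodbase",tri([(C["scene"],(402,234)),(C["side"],(283,175)),(C["wrist"],(398,262))]))
print("rodtop",tri([(C["scene"],(425,20)),(C["side"],(284,30))]))
print("dish",onz(C["wrist"],(401,121),.03))
for cn,u,v in(("scene",290,195),("side",310,145)):
    cv2.imwrite(f"pics/{cn}1.png",cv2.resize(C[cn]["image"][v:v+75,u:u+80,::-1],None,fx=7,fy=7,interpolation=2))
E
python3 -c "
import cv2,numpy as np
cv2.imwrite('pics/both.png',np.hstack([cv2.resize(cv2.imread(f'pics/{n}1.png'),(400,375)) for n in('scene','side')]))"
```

```text
small scene [268.2 195.9] [ 7.  19.3] [0.4653 0.2146 0.006 ]
small side [361.  246.6] [11.6 14.9] [0.4666 0.1157 0.006 ]
[198.6  68.6] [30.9 35. ]
small (array([0.4608, 0.1305, 0.033 ]), array([0.0257, 0.0105, 0.0244]))
large scene [268.1 194.1] [10.8 18.8] [0.4681 0.2245 0.006 ]
large side [356.  285.5] [21.5 26.8] [0.4664 0.2277 0.006 ]
large (array([0.4675, 0.2263, 0.0049]), array([0.0011, 0.0011]))
medium scene [268.2 192.2] [ 6.5 20.8] [0.4717 0.2347 0.006 ]
medium side [346.6 334.1] [21.5 23.8] [0.4715 0.3452 0.006 ]
medium (array([ 0.4843,  0.3102, -0.0368]), array([0.0109, 0.0109]))
hanger top (array([ 0.5124, -0.0536,  0.0855]), array([0.0015, 0.0015])) rodbase (array([ 0.6856, -0.1023,  0.0202]), array([0.0007, 0.0021, 0.0018]))
rodtop (array([ 0.6753, -0.0675,  0.4486]), array([0.0501, 0.0501]))
dish [0.678  0.0596 0.03  ]
```

View pics/both.png

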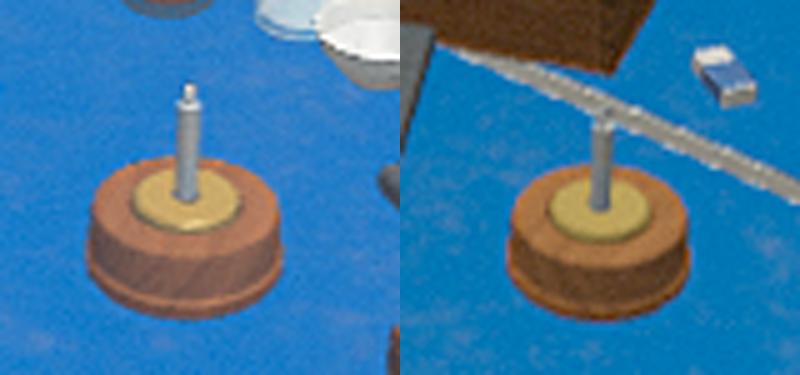

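The crop (scale 5) puts the eye top at (327.6,212) in the scene view and (350.6,167.6) in the side view. The rod base is at (327.4,234.6) and (350,186.6). I'll redo the ring fits with tighter boxes.

Run:
```python
from h import *
from plant import robot
C={n:robot.read_camera(n) for n in("scene","side")}
P={"small":((282,213),(361,246)),"large":((268,195),(356,285)),"medium":((258,176),(347,333))}
for n,(a,b) in P.items():
    o=[]
    for cn,p,r in(("scene",a,9),("side",b,20)):
        w=r if cn=="side" else 13
        e,ax=brass(C[cn]["image"],(p[0]-w,p[1]-r,p[0]+w,p[1]+r)); o.append((C[cn],e)); print(n,cn,np.round(e,1),np.round(ax,1),onz(C[cn],e,.006))
    print(n,tri(o))
s,d=C["scene"],C["side"]
print("eye top",tri([(s,(327.6,212)),(d,(350.6,167.6))]),"rodbase",tri([(s,(327.4,234.6)),(d,(350,186.6))]))
print("bottle bulb",tri([(s,(324,152)),(d,(287,217))]))
```

```text
small scene [282.2 213.5] [ 8.8 11.9] [0.4684 0.1125 0.006 ]
small side [361.  246.6] [11.6 14.9] [0.4666 0.1157 0.006 ]
small (array([0.4678, 0.114 , 0.0049]), array([0.0011, 0.0011]))
large scene [268.1 194.1] [10.7 18.9] [0.4682 0.2247 0.006 ]
large side [356.  285.5] [21.5 26.8] [0.4664 0.2277 0.006 ]
large (array([0.4675, 0.2263, 0.005 ]), array([0.0011, 0.0011]))
medium scene [256.9 176.2] [ 8.  14.1] [0.4726 0.3422 0.006 ]
medium side [346.6 334.1] [21.5 23.7] [0.4715 0.3452 0.006 ]
medium (array([0.4723, 0.3442, 0.0049]), array([0.0008, 0.0008]))
eye top (array([ 0.512 , -0.0555,  0.0914]), array([0.0022, 0.0022])) rodbase (array([ 0.5119, -0.0584,  0.0344]), array([0.0024, 0.0024]))
bottle bulb (array([0.6103, 0.18  , 0.1256]), array([0.0012, 0.0012]))
```

```bash
python3 inch.py '[{"jaw": 0.09,"twist": -0.15},{"jaw": 0.09,"twist": -0.15},{"jaw": 0.09,"twist": -0.15},{"jaw": 0.09,"twist": -0.15},{"jaw": 0.09,"twist": -0.15},{"jaw": 0.09,"twist": -0.15},{"jaw": 0.09,"twist": -0.15},{"jaw": 0.09,"twist": -0.15},{"jaw": 0.09,"twist": -0.15},{"jaw": 0.09,"twist": -0.15},{"jaw": 0.09,"twist": -0.0708},{"jaw": 0.09,"dx": 0.022,"dy": 0.0377},{"jaw": 0.09,"dx": 0.022,"dy": 0.0377},{"jaw": 0.09,"dx": 0.022,"dy": 0.0377},{"jaw": 0.09,"dx": 0.022,"dy": 0.0377},{"jaw": 0.09,"dx": 0.022,"dy": 0.0377,"dz": 0.04},{"jaw": 0.09,"dx": 0.022,"dy": 0.0377,"dz": 0.04},{"jaw": 0.09,"dz": 0.04},{"jaw": 0.09},{"jaw": 0.09}]' 20
python3 - <<'E'
from h import *
from plant import robot
c=robot.read_camera("wrist"); cv2.imwrite("pics/w2.png",c["image"][:,:,::-1]); s=robot.read_state()
print(s["q"],s["orientation"]); p=s["tool_pos"]; print(p,proj(c,p-[0,0,.022]),proj(c,[.4675,.2263,.005]))
E
```

```text
t: 2.4
tool_pos: [0.4746, 0.2142, 0.1333]
orientation: [0.0, -3.14, 0.001]
force: [0.2, 0.8, 1.2]
opening: 0.0898
gripper_force: 0.0
[ 3.24959238e-01 -5.37679984e-03  1.82659096e+00 -1.59387866e-04
  1.31871996e+00 -1.24520824e+00] [9.25068409e-04 3.13997156e+00 6.02442756e-04]
[0.47596214 0.21432248 0.13492215] [324.2 257.6] [338.6 191.6]
```

View pics/w2.png

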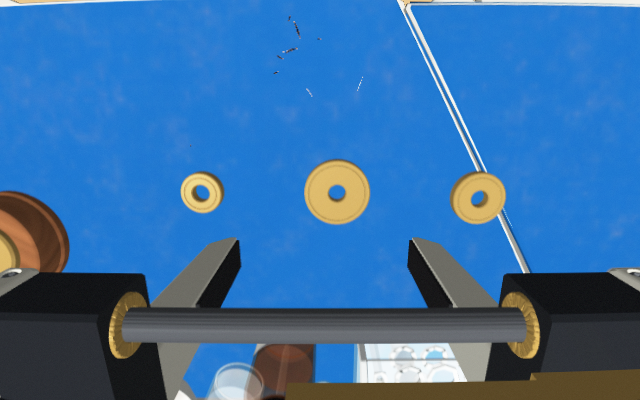

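The wrist view shows the large ring at (337,191), matching the prediction (338.6,191.6), with the small one at (202,193) and the medium one at (478,198). The jaws straddle it cleanly.

```bash
cat > look.py <<'E'
from h import *
from plant import robot
import sys
# args: z, then boxes u v r
c=robot.read_camera("wrist"); s=robot.read_state(); print("tcp",np.round(s["tool_pos"],4),"rv",np.round(s["orientation"],4),"F",np.round(s["force"],1),"op",round(s["opening"],4),"t",round(s["t"],2))
z=float(sys.argv[1])
for a in sys.argv[2:]:
    u,v,r=map(int,a.split(",")); e,ax=brass(c["image"],(u-r,v-r,u+r,v+r)); print(np.round(e,1),np.round(ax,1),onz(c,e,z), "rel",(onz(c,e,z)-s["tool_pos"]).round(4))
E
python3 look.py .0095 337,191,45 202,193,32 478,198,38
```

```text
tcp [0.4767 0.2144 0.1357] rv [1.5000e-03 3.1383e+00 1.6000e-03] F [-0.3 -0.1 -0.7] op 0.0903 t 2.5
[336.2 188.6] [63.1 63.9] [0.466  0.2245 0.0095] rel [-0.0107  0.0101 -0.1262]
[201.8 189.1] [39.1 41.8] [0.4663 0.1136 0.0095] rel [-0.0104 -0.1008 -0.1262]
[476.4 194.1] [50.1 54.3] [0.4707 0.3411 0.0095] rel [-0.006   0.1267 -0.1262]
```

```bash
python3 inch.py '[{"jaw": 0.085,"dx": 0.0045,"dy": 0.0055,"dz": 0.02},{"jaw": 0.085,"dx": 0.0045,"dy": 0.0055,"dz": 0.02},{"jaw": 0.085,"dz": 0.02},{"jaw": 0.085,"dz": 0.02},{"jaw": 0.085},{"jaw": 0.085}]'; for i in 1 2 3; do python3 look.py .0095 330,225,70|sed -n '1p;2p'; done
```

```text
t: 3.1
tool_pos: [0.4673, 0.2254, 0.055]
orientation: [0.002, 3.14, 0.001]
force: [0.6, -0.2, -0.0]
opening: 0.0848
gripper_force: 0.0
tcp [0.4677 0.2256 0.0554] rv [1.3000e-03 3.1387e+00 1.6000e-03] F [0.4 0.5 0.2] op 0.0849 t 3.15
[322.5 233.6] [85.2 87.6] [0.4651 0.2246 0.0095] rel [-0.0026 -0.001  -0.0459]
tcp [0.4677 0.2258 0.0555] rv [1.0000e-03 3.1383e+00 1.9000e-03] F [-0.2 -0.8 -0.1] op 0.0847 t 3.2
[322.  232.4] [84.8 87.6] [0.4649 0.2246 0.0095] rel [-0.0028 -0.0012 -0.046 ]
tcp [0.4676 0.2259 0.0553] rv [7.0000e-04 3.1384e+00 1.8000e-03] F [ 0.  -0.5  0.1] op 0.0848 t 3.25
[321.8 232.3] [84.8 87.6] [0.4649 0.2245 0.0095] rel [-0.0027 -0.0014 -0.0458]
```

```bash
python3 inch.py '[{"jaw": 0.085,"dx": 0.0015,"dy": -0.0007,"dz": 0.015},{"jaw": 0.085,"dz": 0.0155},{"jaw": 0.085},{"jaw": 0.085},{"jaw": 0.045},{"jaw": 0.045},{"jaw": 0.045},{"jaw": 0.045},{"jaw": 0.045},{"jaw": 0.045},{"jaw": 0.045}]' 25; python3 look.py .0095 330,255,70
```

```text
t: 4.35
tool_pos: [0.4642, 0.2247, 0.0224]
orientation: [0.0, -3.141, 0.0]
force: [0.2, -0.6, -1.3]
opening: 0.0532
gripper_force: 24.9
tcp [0.4641 0.2247 0.0224] rv [-1.0000e-04 -3.1411e+00  3.0000e-04] F [-0.7  0.5 -0.9] op 0.0531 t 4.4
[323.1 261.5] [ 97.4 104. ] [0.4642 0.2243 0.0095] rel [ 0.0001 -0.0004 -0.0129]
```

```bash
python3 inch.py '[{"jaw": 0.045,"dz": -0.01},{"jaw": 0.045,"dz": -0.03},{"jaw": 0.045,"dz": -0.03},{"jaw": 0.045,"dz": -0.03},{"jaw": 0.045,"dz": -0.02},{"jaw": 0.045,"dx": -0.0048,"dy": -0.028},{"jaw": 0.045,"dx": -0.0048,"dy": -0.028},{"jaw": 0.045,"dx": -0.0048,"dy": -0.028},{"jaw": 0.045,"dx": -0.0048,"dy": -0.028},{"jaw": 0.045,"dx": -0.0048,"dy": -0.028},{"jaw": 0.045,"dx": -0.0048,"dy": -0.028},{"jaw": 0.045,"dx": -0.0048,"dy": -0.028},{"jaw": 0.045,"dx": -0.0048,"dy": -0.028},{"jaw": 0.045,"dx": -0.0048,"dy": -0.028},{"jaw": 0.045,"dx": -0.0048,"dy": -0.028},{"jaw": 0.045},{"jaw": 0.045},{"jaw": 0.045}]'
python3 - <<'E'
from h import *
from plant import robot
s=robot.read_state(); p=s["tool_pos"]; print(p,s["orientation"],s["opening"])
c=robot.read_camera("wrist"); I=[cv2.resize(c["image"][180:330,240:400,::-1],None,fx=2.5,fy=2.5,interpolation=2)]
for n,(u,v) in (("scene",(270,150)),("side",(300,110))):
    d=robot.read_camera(n); print(n,proj(d,p-[0,0,.022]))
    I.append(cv2.resize(d["image"][v:v+94,u:u+100,::-1],(400,375),interpolation=2))
I[0]=cv2.resize(I[0],(400,375))
cv2.imwrite("pics/p3.png",np.hstack(I[1:])); cv2.imwrite("pics/p3w.png",cv2.resize(c["image"][:,:,::-1],None,fx=1.25,fy=1.25))
E
```

```text
t: 6.2
tool_pos: [0.5122, -0.0545, 0.1428]
orientation: [0.0, -3.141, -0.001]
force: [-0.2, 0.0, -1.9]
opening: 0.0527
gripper_force: 24.9
[ 0.51217286 -0.05454836  0.14275314] [ 3.31552540e-04 -3.14148371e+00 -6.22391326e-04] 0.052677929695328654
scene [327.  200.4]
side [350.1 156.7]
```

View pics/p3.png

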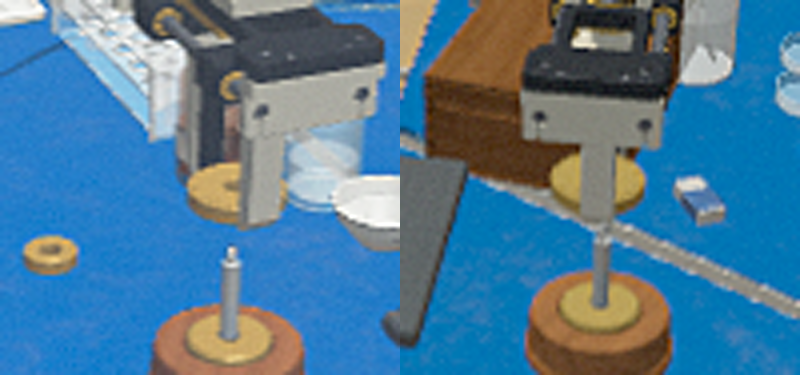

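View pics/p3w.png

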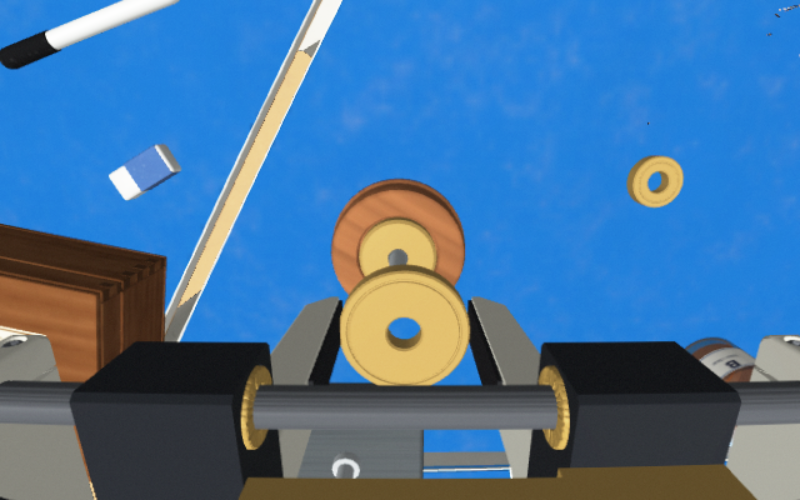

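Scene and side views: the ring is held just above the rod tip. Wrist view (scale 1.25): the ring's hole is at (404,333) and the disc centre at about (398,258), partly hidden. I'll back off in x so the wrist camera sees the rod clear of the ring, from two places.

```bash
cat > snap.py <<'E'
from h import *
from plant import robot
import sys,pickle
c=robot.read_camera("wrist"); s=robot.read_state(); c["tcp"]=s["tool_pos"]; pickle.dump(c,open(sys.argv[1]+".pkl","wb")); print(s["tool_pos"],proj(c,[.51,-.057,.095]),proj(c,[.51,-.057,.038]))
E
python3 inch.py '[{"jaw": 0.045,"dx": -0.015},{"jaw": 0.045,"dx": -0.015},{"jaw": 0.045},{"jaw": 0.045},{"jaw": 0.045}]'; python3 snap.py a
python3 inch.py '[{"jaw": 0.045,"dx": -0.015,"dy": 0.01,"dz": -0.01},{"jaw": 0.045,"dx": -0.015,"dy": 0.01,"dz": -0.01},{"jaw": 0.045},{"jaw": 0.045},{"jaw": 0.045}]'; python3 snap.py b
python3 - <<'E'
import pickle,cv2,numpy as np
I=[]
for f in "ab":
    c=pickle.load(open(f+".pkl","rb")); I.append(cv2.resize(c["image"][100:300,230:394+6,::-1][:, :160],None,fx=2.5,fy=2.5,interpolation=2))
cv2.imwrite("pics/ab.png",np.hstack(I))
E
```

```text
t: 6.85
tool_pos: [0.5416, -0.0548, 0.1423]
orientation: [0.001, -3.141, -0.0]
force: [0.5, -0.7, -2.2]
opening: 0.0532
gripper_force: 24.9
[ 0.54171505 -0.05495193  0.14240959] [320.2 185.4] [321.  167.6]
t: 7.4
tool_pos: [0.5713, -0.0354, 0.1618]
orientation: [-0.0, -3.14, 0.0]
force: [0.4, 0.4, -1.2]
opening: 0.0529
gripper_force: 24.9
[ 0.57129392 -0.03546453  0.16177468] [288.8 131.1] [296.1 125.4]
```

View pics/ab.png

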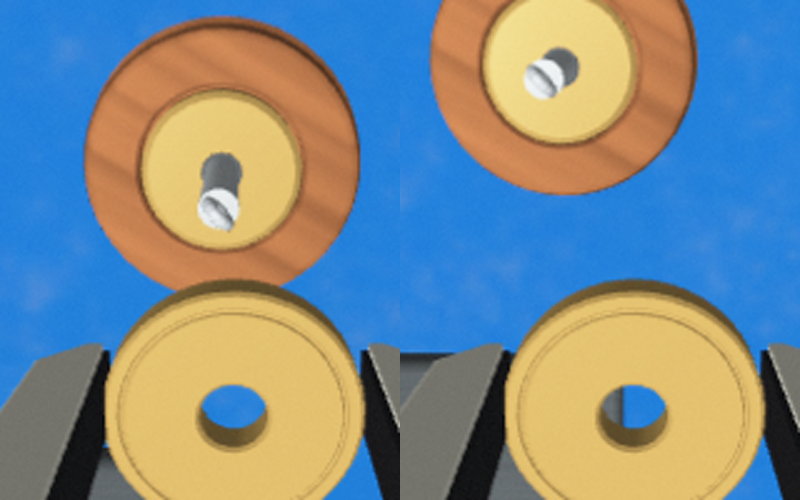

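In view a (scale 2.5, origin (230,100)) the disc centre is at (221,168) and the rod top at (218,210). In view b they are at (159,66) and (145,79) within the crop. The ring's top face is centred near (232,402), with its hole at (231,415).

Run:
```python
from h import *
import pickle
a,b=[pickle.load(open(f+".pkl","rb")) for f in "ab"]
px=lambda u,v:(u/2.5+230,v/2.5+100)
D=[]
for c,(u,v) in((a,(221,168)),(b,(159,66))):
    u,v=px(u,v); img=c["image"]; h=cv2.cvtColor(img,cv2.COLOR_RGB2HSV)
    m=((h[...,0]>=20)&(h[...,0]<32)&(h[...,1]>70)&(h[...,2]>120)).astype(np.uint8)
    r=36; u0,v0=int(u)-r,max(int(v)-r,0); m=m[v0:int(v)+r,u0:u0+2*r]
    k=max(cv2.findContours(m,0,1)[0],key=cv2.contourArea); e=cv2.fitEllipse(cv2.convexHull(k)); p=(e[0][0]+u0,e[0][1]+v0)
    print("disc",np.round(p,1),np.round(e[1],1),onz(c,p,.038)-c["tcp"]*[1,1,0],onz(c,p,.038)); D.append((c,p))
print("disc tri",tri(D),"eyetop",tri([(a,px(218,210)),(b,px(145,79))]))
for c,q in((a,(218,210)),(b,(145,79))): print("eye",onz(c,px(*q),.093))
for c in(a,b):
    p=(px(232,402)); zt=c["tcp"][2]-.0125; print("ring top rel tcp",onz(c,p,zt)-c["tcp"], "hole",onz(c,px(231,413),zt)-c["tcp"])
```

```text
disc [318.1 167.3] [62.5 62.8] [-0.03191505 -0.00424807  0.038     ] [ 0.5098 -0.0592  0.038 ]
disc [293.4 125.8] [59.9 61.2] [-0.06099392 -0.02363547  0.038     ] [ 0.5103 -0.0591  0.038 ]
disc tri (array([ 0.5105, -0.0593,  0.0347]), array([0.0001, 0.0001])) eyetop (array([ 0.5111, -0.0587,  0.086 ]), array([0.0003, 0.0003]))
eye [ 0.5096 -0.0588  0.093 ]
eye [ 0.5104 -0.0577  0.093 ]
ring top rel tcp [-0.00071505 -0.00044807 -0.01250959] hole [ 0.00178495 -0.00064807 -0.01250959]
ring top rel tcp [-0.00059392 -0.00053547 -0.01247468] hole [ 0.00190608 -0.00073547 -0.01247468]
```

```bash
python3 inch.py '[{"jaw": 0.045,"dx": 0.021,"dy": -0.0075},{"jaw": 0.045,"dx": 0.021,"dy": -0.0075},{"jaw": 0.045,"dx": 0.0213,"dy": -0.0075},{"jaw": 0.045,"dz": 0.014},{"jaw": 0.045,"dz": 0.014},{"jaw": 0.045,"dz": 0.01},{"jaw": 0.045},{"jaw": 0.045},{"jaw": 0.045},{"jaw": 0.045}]'; python3 snap.py c;  python3 - <<'E'
from h import *
import pickle
c=pickle.load(open("c.pkl","rb")); p=c["tcp"]
from plant import robot
I=[cv2.resize(c["image"][200:300,260:380,::-1],(400,333),interpolation=2)]
d=robot.read_camera("side"); I.append(cv2.resize(d["image"][140:200,314:386,::-1],(400,333),interpolation=2))
cv2.imwrite("pics/c.png",np.hstack(I)); print(p,proj(c,p+[.0022,-.0006,-.0125]))
E
```

```text
t: 8.45
tool_pos: [0.5096, -0.0577, 0.1252]
orientation: [-0.0, 3.141, -0.0]
force: [-0.0, -0.1, -2.4]
opening: 0.0536
gripper_force: 24.9
[ 0.50959086 -0.05773943  0.12518407] [325.2 248.1] [324.9 215.5]
[ 0.50959086 -0.05773943  0.12518407] [322.6 265.6]
```

View pics/c.png

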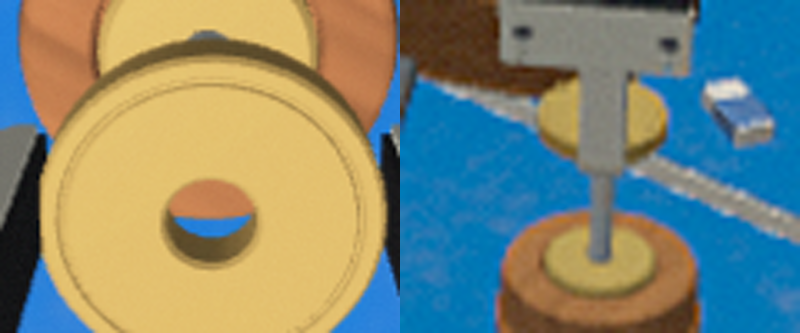

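The wrist crop shows the hole centre at u=210, with the rod at 207 and the disc at 207.5, which means a lateral error of about 0.7 mm. The side crop shows the ring just above the rod. I'll correct, then lower in steps while watching force.

```bash
python3 inch.py '[{"jaw": 0.045,"dx": 0.0016,"dy": -0.0007},{"jaw": 0.045},{"jaw": 0.045,"dz": 0.006},{"jaw": 0.045,"dz": 0.006},{"jaw": 0.045,"dz": 0.004},{"jaw": 0.045},{"jaw": 0.045},{"jaw": 0.045}]'; python3 snap.py d
```

```text
t: 9.35
tool_pos: [0.5076, -0.0584, 0.1087]
orientation: [-0.0, 3.141, -0.0]
force: [-0.1, 0.1, -2.5]
opening: 0.0532
gripper_force: 24.9
[ 0.5076652  -0.05845606  0.10884526] [326.7 265. ] [326.  226.3]
```

Run:
```python
from h import *
import pickle
c=pickle.load(open("d.pkl","rb")); p=c["tcp"]; img=c["image"].astype(int)
u,v=map(int,proj(c,p+[.0022,-.0006,-.0125])); 
h=cv2.cvtColor(c["image"],cv2.COLOR_RGB2HSV)
for r in range(v-16,v+18,2): print(r,"".join("." if (12<=a[0]<=34 and a[1]>90) else ("b" if a[0]>90 and a[1]>120 else ("#" if a[1]<60 else "o")) for a in h[r,u-22:u+23]))
print(u,v)
```

```text
250 .............................................
252 .............................................
254 ...................o#######o.................
256 ...............#################.............
258 ..............###################............
260 ..............##################o............
262 ...............#################.............
264 ................o#############...............
266 ...................o##########o..............
268 .....................#########o..............
270 ........................#####................
272 .............................................
274 .............................................
276 .............................................
278 .............................................
280 .............................................
282 .............................................
322 266
```

Grey rod fills the hole and is laterally centred, so the ring is threaded. I'll lower it.

```bash
python3 inch.py '[{"jaw": 0.045,"dz": 0.008},{"jaw": 0.045,"dz": 0.008},{"jaw": 0.045,"dz": 0.008},{"jaw": 0.045,"dz": 0.008},{"jaw": 0.045,"dz": 0.008},{"jaw": 0.045},{"jaw": 0.045},{"jaw": 0.045}]'
```

```text
t: 10.2
tool_pos: [0.5078, -0.0585, 0.069]
orientation: [-0.0, 3.141, -0.0]
force: [-0.2, -0.5, -2.1]
opening: 0.0533
gripper_force: 24.9
```

```bash
python3 inch.py '[{"jaw": 0.045,"dz": 0.002},{"jaw": 0.045,"dz": 0.002},{"jaw": 0.045,"dz": 0.002},{"jaw": 0.045,"dz": 0.001},{"jaw": 0.045},{"jaw": 0.045},{"jaw": 0.045}]'
```

```text
t: 10.9
tool_pos: [0.5075, -0.0584, 0.0617]
orientation: [-0.0, 3.141, -0.0]
force: [-0.1, -0.1, -1.2]
opening: 0.0532
gripper_force: 24.9
```

```bash
python3 inch.py '[{"jaw": 0.045,"dz": 0.0005},{"jaw": 0.045,"dz": 0.0005},{"jaw": 0.045},{"jaw": 0.045}]'
```

```text
t: 11.3
tool_pos: [0.5074, -0.0584, 0.0605]
orientation: [0.0, -3.142, 0.0]
force: [0.8, 0.3, -2.3]
opening: 0.0533
gripper_force: 24.9
```

```bash
python3 inch.py '[{"jaw": 0.045,"dz": 0.0005},{"jaw": 0.045,"dz": 0.0003},{"jaw": 0.045},{"jaw": 0.045}]'
```

```text
t: 11.7
tool_pos: [0.5076, -0.0584, 0.0603]
orientation: [-0.0, 3.141, -0.0]
force: [-3.5, 0.4, 5.4]
opening: 0.0533
gripper_force: 25.0
```

```bash
python3 inch.py '[{"jaw": 0.06},{"jaw": 0.075},{"jaw": 0.075},{"jaw": 0.075},{"jaw": 0.075,"dz": -0.01},{"jaw": 0.075,"dz": -0.03},{"jaw": 0.075,"dz": -0.03},{"jaw": 0.075,"dz": -0.02},{"jaw": 0.075},{"jaw": 0.075}]'; python3 look.py .0475 323,220,60
```

```text
t: 12.7
tool_pos: [0.5078, -0.0585, 0.1503]
orientation: [0.0, 3.14, -0.0]
force: [0.9, -0.8, -0.7]
opening: 0.075
gripper_force: 0.0
tcp [ 0.5071 -0.0583  0.1492] rv [ 0.0000e+00 -3.1409e+00 -2.0000e-04] F [ 0.1  0.4 -0.7] op 0.0748 t 12.75
[323.3 209.9] [70.2 73. ] [ 0.5089 -0.059   0.0475] rel [ 0.0018 -0.0007 -0.1017]
```

```bash
python3 inch.py '[{"jaw": 0.075,"dx": 0.0024,"dy": 0.0267},{"jaw": 0.075,"dx": 0.0024,"dy": 0.0267},{"jaw": 0.075,"dx": 0.0024,"dy": 0.0267},{"jaw": 0.075,"dx": 0.0024,"dy": 0.0267},{"jaw": 0.075,"dx": 0.0024,"dy": 0.0267},{"jaw": 0.075,"dx": 0.0024,"dy": 0.0267},{"jaw": 0.075,"dx": 0.0024,"dy": 0.0267},{"jaw": 0.075,"dx": 0.0024,"dy": 0.0267},{"jaw": 0.075,"dx": 0.0024,"dy": 0.0267},{"jaw": 0.075,"dx": 0.0024,"dy": 0.0267},{"jaw": 0.075,"dx": 0.0024,"dy": 0.0267},{"jaw": 0.075,"dx": 0.0024,"dy": 0.0267},{"jaw": 0.075,"dx": 0.0024,"dy": 0.0267},{"jaw": 0.075,"dx": 0.0024,"dy": 0.0267},{"jaw": 0.075,"dx": 0.0024,"dy": 0.0265,"dz": 0.02},{"jaw": 0.075,"dz": 0.03},{"jaw": 0.075,"dz": 0.03},{"jaw": 0.075,"dz": 0.01},{"jaw": 0.075},{"jaw": 0.075}]'; python3 look.py .0095 323,225,60; python3 look.py .0095 323,225,60
```

```text
t: 14.75
tool_pos: [0.4717, 0.3419, 0.0603]
orientation: [0.001, 3.142, 0.0]
force: [0.2, 0.5, 0.8]
opening: 0.0749
gripper_force: 0.0
tcp [0.4724 0.3422 0.0612] rv [6.00e-04 3.14e+00 1.50e-03] F [ 0.1 -0.3 -0. ] op 0.0749 t 14.8
[323.7 225.5] [65.5 92.5] [0.4662 0.3417 0.0095] rel [-0.0062 -0.0005 -0.0517]
tcp [0.4727 0.3424 0.0616] rv [5.0000e-04 3.1392e+00 2.2000e-03] F [-0.7  0.4  0.6] op 0.0752 t 14.85
[323.3 224.2] [65.4 90.2] [0.4664 0.3419 0.0095] rel [-0.0063 -0.0005 -0.0521]
```

The fit is contaminated, so I'll use the ring's hole instead.

```bash
cat > hole.py <<'E'
# hole rim by ellipse fit of the inner dark/blue blob + wall; args z u v r
from h import *
from plant import robot
import sys
z=float(sys.argv[1]);u,v,r=map(int,sys.argv[2:5])
c=robot.read_camera("wrist"); s=robot.read_state()["tool_pos"]
h=cv2.cvtColor(c["image"],cv2.COLOR_RGB2HSV)[v-r:v+r,u-r:u+r]
m=((h[...,0]>12)&(h[...,0]<34)&(h[...,1]>70)&(h[...,2]>165)).astype(np.uint8)   # bright top face
cs,hi=cv2.findContours(m,cv2.RETR_CCOMP,cv2.CHAIN_APPROX_NONE)
for k,q in zip(cs,hi[0]):
    if len(k)>25:
        e=cv2.fitEllipse(k); p=(e[0][0]+u-r,e[0][1]+v-r); print("inner" if q[3]>=0 else "outer",np.round(p,1),np.round(e[1],1),onz(c,p,z),"rel",(onz(c,p,z)-s).round(4))
print("tcp",s.round(4))
E
python3 hole.py .0099 323,225 50 2>/dev/null || python3 hole.py .0099 323 225 50
```

```text
outer [323.7 230.2] [64.5 69.1] [0.4707 0.3423 0.0099] rel [-0.002  -0.0001 -0.0518]
inner [323.6 231.2] [22.8 24.3] [0.4713 0.3423 0.0099] rel [-0.0014 -0.0001 -0.0518]
outer [325.7 184.9] [ 1.4 21.7] [0.4419 0.3435 0.0099] rel [-0.0308  0.0011 -0.0518]
tcp [0.4727 0.3424 0.0617]
```

```bash
python3 inch.py '[{"jaw": 0.075,"dx": 0.0015,"dz": 0.015},{"jaw": 0.075,"dz": 0.015},{"jaw": 0.075,"dz": 0.0045},{"jaw": 0.075},{"jaw": 0.075},{"jaw": 0.075}]'; python3 hole.py .0099 323 255 45
```

```text
t: 15.5
tool_pos: [0.47, 0.342, 0.0253]
orientation: [-0.0, 3.141, 0.0]
force: [-0.4, 1.2, -0.0]
opening: 0.0748
gripper_force: 0.0
outer [324.8 260.3] [75.4 82.7] [0.4706 0.3424 0.0099] rel [ 0.0005  0.0004 -0.0155]
inner [324.4 261.5] [26.3 29. ] [0.4713 0.3422 0.0099] rel [ 0.0012  0.0002 -0.0155]
tcp [0.4701 0.342  0.0254]
```

```bash
python3 inch.py '[{"jaw": 0.075,"dx": -0.001,"dz": 0.001},{"jaw": 0.075},{"jaw": 0.035},{"jaw": 0.035},{"jaw": 0.035},{"jaw": 0.035},{"jaw": 0.035},{"jaw": 0.035},{"jaw": 0.035},{"jaw": 0.035},{"jaw": 0.035,"dz": -0.01},{"jaw": 0.035,"dz": -0.03},{"jaw": 0.035,"dz": -0.03},{"jaw": 0.035,"dz": -0.03},{"jaw": 0.035,"dz": -0.02},{"jaw": 0.035},{"jaw": 0.035}]' 25; python3 hole.py .1322 323 255 50
```

```text
t: 17.25
tool_pos: [0.471, 0.3419, 0.1444]
orientation: [-0.0, 3.141, 0.001]
force: [0.3, -0.2, -1.8]
opening: 0.0431
gripper_force: 25.0
outer [323.6 259.5] [76.  83.4] [0.4696 0.3418 0.1322] rel [-0.0007  0.0003 -0.0109]
inner [323.5 260.8] [26.4 28.4] [0.4703 0.3417 0.1322] rel [-0.      0.0002 -0.0109]
tcp [0.4703 0.3415 0.1431]
```

```bash
python3 inch.py '[{"jaw": 0.035,"dx": -0.0024,"dy": -0.0267},{"jaw": 0.035,"dx": -0.0024,"dy": -0.0267},{"jaw": 0.035,"dx": -0.0024,"dy": -0.0267},{"jaw": 0.035,"dx": -0.0024,"dy": -0.0267},{"jaw": 0.035,"dx": -0.0024,"dy": -0.0267},{"jaw": 0.035,"dx": -0.0024,"dy": -0.0267},{"jaw": 0.035,"dx": -0.0024,"dy": -0.0267},{"jaw": 0.035,"dx": -0.0024,"dy": -0.0267},{"jaw": 0.035,"dx": -0.0024,"dy": -0.0267},{"jaw": 0.035,"dx": -0.0024,"dy": -0.0267},{"jaw": 0.035,"dx": -0.0024,"dy": -0.0267},{"jaw": 0.035,"dx": -0.0024,"dy": -0.0267},{"jaw": 0.035,"dx": -0.0024,"dy": -0.0267},{"jaw": 0.035,"dx": -0.0024,"dy": -0.0267},{"jaw": 0.035,"dx": -0.0024,"dy": -0.0267},{"jaw": 0.035},{"jaw": 0.035},{"jaw": 0.035}]'; python3 hole.py .132 323 255 50
```

```text
t: 19.1
tool_pos: [0.5062, -0.0578, 0.1431]
orientation: [0.0, -3.14, -0.001]
force: [-0.5, 0.8, -1.1]
opening: 0.0433
gripper_force: 25.0
outer [322.9 250.8] [85.1 96.8] [ 0.4994 -0.0583  0.132 ] rel [-0.007  -0.0007 -0.0114]
inner [323.6 262.1] [23.8 28.1] [ 0.5056 -0.0579  0.132 ] rel [-0.0008 -0.0003 -0.0114]
tcp [ 0.5064 -0.0576  0.1434]
```

```bash
python3 inch.py '[{"jaw": 0.035,"dx": -0.0037,"dy": -0.0013},{"jaw": 0.035,"dz": 0.01},{"jaw": 0.035,"dz": 0.006},{"jaw": 0.035},{"jaw": 0.035},{"jaw": 0.035}]'
cat > asc.py <<'E'
from h import *
from plant import robot
c=robot.read_camera("wrist"); s=robot.read_state(); p=s["tool_pos"]
h=cv2.cvtColor(c["image"],cv2.COLOR_RGB2HSV)
for r in range(236,290,2): print(r,"".join("." if (12<=a[0]<=34 and a[1]>90) else ("b" if a[0]>90 and a[1]>120 else ("#" if a[1]<60 else "o")) for a in h[r,300:346]))
print(p,s["force"].round(1))
print("predicted rod tip",proj(c,[.510,-.059,.095]))
E
python3 asc.py
```

```text
t: 19.75
tool_pos: [0.5107, -0.0599, 0.1284]
orientation: [-0.0, 3.141, -0.0]
force: [-0.4, -1.0, -0.9]
opening: 0.0431
gripper_force: 25.0
236 ..............................................
238 ..............................................
240 ..............................................
242 ..............................................
244 ..............................................
246 ..............................................
248 ..............................................
250 ..............................................
252 ..............................................
254 ..............................................
256 ..............................................
258 ..............................................
260 ..............................................
262 ..............obbbbo##ooooooo#####............
264 ................#bbbbbbbbbbbbbboo.............
266 ...................oo##bboo#..................
268 ..............................................
270 ..............................................
272 ..............................................
274 ..............................................
276 ..............................................
278 ..............................................
280 ..............................................
282 ..............................................
284 ..............................................
286 ..............................................
288 ..............................................
[ 0.51082114 -0.05992806  0.12856492] [ 0.9 -0.8 -1.9]
predicted rod tip [325.5 244.1]
```

```bash
python3 inch.py '[{"jaw": 0.035,"dx": 0.0007,"dy": 0.0009},{"jaw": 0.035},{"jaw": 0.035,"dz": 0.006},{"jaw": 0.035,"dz": 0.005},{"jaw": 0.035,"dz": 0.005},{"jaw": 0.035},{"jaw": 0.035}]';python3 asc.py|sed -n 8,18p; python3 look.py .1
```

```text
t: 20.5
tool_pos: [0.5097, -0.059, 0.1119]
orientation: [-0.0, -3.141, -0.0]
force: [0.2, 0.3, -1.2]
opening: 0.0427
gripper_force: 25.0
250 ..................#############o..............
252 ...............##################o............
254 ...............##################o............
256 ................################o.............
258 .................o#############...............
260 ....................o##########...............
262 .......................########...............
264 ...........................oo.................
266 ..............................................
268 ..............................................
270 ..............................................
tcp [ 0.51   -0.059   0.1124] rv [-0.      3.1415 -0.    ] F [-1.  -0.1 -0.1] op 0.0434 t 20.6
```

The rod fills the hole and is centred. Lowering.

```bash
python3 inch.py '[{"jaw": 0.035,"dz": 0.008},{"jaw": 0.035,"dz": 0.008},{"jaw": 0.035,"dz": 0.008},{"jaw": 0.035,"dz": 0.008},{"jaw": 0.035,"dz": 0.003},{"jaw": 0.035,"dz": 0.002},{"jaw": 0.035},{"jaw": 0.035}]'
```

```text
t: 21.4
tool_pos: [0.5102, -0.0591, 0.0756]
orientation: [0.0, 3.141, -0.0]
force: [0.1, 0.3, -1.4]
opening: 0.0434
gripper_force: 25.0
```

```bash
python3 inch.py '[{"jaw": 0.035,"dz": 0.001},{"jaw": 0.035,"dz": 0.0005},{"jaw": 0.035},{"jaw": 0.035},{"jaw": 0.035}]'
```

```text
t: 21.9
tool_pos: [0.51, -0.059, 0.0738]
orientation: [-0.0, 3.142, -0.0]
force: [-0.8, 0.8, -1.1]
opening: 0.0431
gripper_force: 25.0
```

```bash
python3 inch.py '[{"jaw": 0.035,"dz": 0.0005},{"jaw": 0.035,"dz": 0.0003},{"jaw": 0.035},{"jaw": 0.035}]'
```

```text
t: 22.3
tool_pos: [0.5099, -0.059, 0.0729]
orientation: [0.0, -3.142, 0.0]
force: [1.5, -0.1, -1.6]
opening: 0.0432
gripper_force: 25.0
```

```bash
python3 inch.py '[{"jaw": 0.035,"dz": 0.0005},{"jaw": 0.035,"dz": 0.0003},{"jaw": 0.035},{"jaw": 0.035}]'
```

```text
t: 22.7
tool_pos: [0.51, -0.059, 0.0723]
orientation: [-0.0, 3.141, -0.0]
force: [-1.3, 0.4, 0.4]
opening: 0.0431
gripper_force: 25.0
```

```bash
python3 inch.py '[{"jaw": 0.035,"dz": 0.0003},{"jaw": 0.035},{"jaw": 0.035}]'
```

```text
t: 23.0
tool_pos: [0.51, -0.059, 0.0722]
orientation: [-0.0, 3.142, -0.0]
force: [-1.8, 0.5, 5.3]
opening: 0.0431
gripper_force: 25.0
```

```bash
python3 inch.py '[{"jaw": 0.05},{"jaw": 0.065},{"jaw": 0.065},{"jaw": 0.065},{"jaw": 0.065,"dz": -0.01},{"jaw": 0.065,"dz": -0.03},{"jaw": 0.065,"dz": -0.04},{"jaw": 0.065},{"jaw": 0.065}]'; python3 hole.py .058 323 220 60;  python3 inch.py '[{"jaw": 0.065,"dx": 0.0062,"dy": 0.0246},{"jaw": 0.065,"dx": 0.0062,"dy": 0.0246},{"jaw": 0.065,"dx": 0.0062,"dy": 0.0246},{"jaw": 0.065,"dx": 0.0062,"dy": 0.0246},{"jaw": 0.065,"dx": 0.0062,"dy": 0.0246},{"jaw": 0.065,"dx": 0.0062,"dy": 0.0246,"dz": 0.01},{"jaw": 0.065,"dx": 0.0062,"dy": 0.0246,"dz": 0.03},{"jaw": 0.065,"dz": 0.03},{"jaw": 0.065,"dz": 0.02},{"jaw": 0.065},{"jaw": 0.065},{"jaw": 0.065}]'; python3 hole.py .0099 323 232 40
```

```text
t: 23.9
tool_pos: [0.5112, -0.0592, 0.1539]
orientation: [-0.0, 3.138, -0.001]
force: [0.2, -0.1, -0.7]
opening: 0.065
gripper_force: 0.0
outer [324.1 205.6] [68.6 71.2] [ 0.507  -0.0592  0.058 ] rel [-0.0031 -0.0002 -0.0943]
inner [324.2 214.9] [18.9 32.8] [ 0.5142 -0.0591  0.058 ] rel [ 0.0041 -0.0001 -0.0943]
inner [320.5 230.8] [ 74.8 103.4] [ 0.5269 -0.0619  0.058 ] rel [ 0.0168 -0.0029 -0.0943]
outer [297.  170.3] [ 8.2 11.4] [ 0.4804 -0.0787  0.058 ] rel [-0.0297 -0.0197 -0.0943]
tcp [ 0.5101 -0.059   0.1523]
t: 25.15
tool_pos: [0.4673, 0.1131, 0.0629]
orientation: [0.001, 3.14, 0.0]
force: [-0.1, 0.1, 0.5]
opening: 0.065
gripper_force: 0.0
outer [323. 231.] [49.2 52.7] [0.4663 0.1126 0.0099] rel [-0.0013 -0.0005 -0.0533]
inner [322.9 231.5] [22.8 24.1] [0.4666 0.1125 0.0099] rel [-0.001  -0.0006 -0.0533]
tcp [0.4676 0.1131 0.0632]
```

```bash
python3 inch.py '[{"jaw": 0.065,"dx": 0.001,"dy": -0.0006,"dz": 0.015},{"jaw": 0.065,"dz": 0.015},{"jaw": 0.065,"dz": 0.007},{"jaw": 0.065},{"jaw": 0.065},{"jaw": 0.065}]'; python3 hole.py .0099 323 260 35
```

```text
t: 25.8
tool_pos: [0.4664, 0.1127, 0.0259]
orientation: [0.0, 3.14, 0.0]
force: [1.0, 0.6, -0.1]
opening: 0.0648
gripper_force: 0.0
outer [323.7 258.5] [57.7 63.2] [0.4662 0.1126 0.0099] rel [-0.0002 -0.0001 -0.0159]
inner [323.5 259.2] [26.3 28.3] [0.4666 0.1125 0.0099] rel [ 0.0002 -0.0002 -0.0159]
tcp [0.4664 0.1127 0.0258]
```

```bash
python3 inch.py '[{"jaw": 0.065,"dz": 0.0013},{"jaw": 0.065},{"jaw": 0.025},{"jaw": 0.025},{"jaw": 0.025},{"jaw": 0.025},{"jaw": 0.025},{"jaw": 0.025},{"jaw": 0.025},{"jaw": 0.025},{"jaw": 0.025},{"jaw": 0.025}]' 25;  python3 inch.py '[{"jaw": 0.025,"dz": -0.01},{"jaw": 0.025,"dz": -0.03},{"jaw": 0.025,"dz": -0.03},{"jaw": 0.025,"dz": -0.03},{"jaw": 0.025,"dz": -0.02},{"jaw": 0.025,"dx": -0.0062,"dy": -0.0245},{"jaw": 0.025,"dx": -0.0062,"dy": -0.0245},{"jaw": 0.025,"dx": -0.0062,"dy": -0.0245},{"jaw": 0.025,"dx": -0.0062,"dy": -0.0245},{"jaw": 0.025,"dx": -0.0062,"dy": -0.0245},{"jaw": 0.025,"dx": -0.0062,"dy": -0.0245},{"jaw": 0.025,"dx": -0.0062,"dy": -0.0245},{"jaw": 0.025,"dz": 0.01},{"jaw": 0.025},{"jaw": 0.025},{"jaw": 0.025}]'; python3 hole.py .122 323 260 35
```

```text
t: 27.05
tool_pos: [0.4655, 0.1126, 0.0235]
orientation: [-0.0, -3.141, 0.0]
force: [0.6, 0.5, 0.6]
opening: 0.0329
gripper_force: 25.0
t: 28.65
tool_pos: [0.5087, -0.058, 0.1337]
orientation: [0.002, -3.141, -0.0]
force: [0.1, 0.8, -1.5]
opening: 0.033
gripper_force: 25.0
outer [323.5 261.8] [58.5 64.5] [ 0.5084 -0.0582  0.122 ] rel [-0.0005 -0.0001 -0.0118]
inner [323.9 264. ] [23.6 28.1] [ 0.5096 -0.058   0.122 ] rel [ 0.0007  0.0001 -0.0118]
outer [347.3 231.5] [17.1 26.9] [ 0.4919 -0.0465  0.122 ] rel [-0.017   0.0116 -0.0118]
outer [298.1 230.9] [16. 25.] [ 0.4916 -0.0707  0.122 ] rel [-0.0173 -0.0126 -0.0118]
tcp [ 0.5089 -0.0581  0.1338]
```

```bash
python3 inch.py '[{"jaw": 0.025,"dx": -0.0007,"dy": -0.0009},{"jaw": 0.025},{"jaw": 0.025,"dz": 0.008},{"jaw": 0.025,"dz": 0.008},{"jaw": 0.025,"dz": 0.006},{"jaw": 0.025},{"jaw": 0.025}]';python3 asc.py|sed -n '6,18p;28p'
```

```text
t: 29.4
tool_pos: [0.5093, -0.0598, 0.1111]
orientation: [-0.0, -3.141, -0.0]
force: [-0.2, -0.1, -1.3]
opening: 0.0332
gripper_force: 25.0
246 ..............................................
248 ..............................................
250 ..............................................
252 .................o#############o..............
254 ................o##################...........
256 .................#################o...........
258 ..................###############o............
260 ....................############o.............
262 .......................##########.............
264 .........................o######..............
266 ..............................................
268 ..............................................
270 ..............................................
[ 0.50964927 -0.05983448  0.11154862] [-0.3 -0.4 -0.1]
```

```bash
python3 inch.py '[{"jaw": 0.025,"dy": 0.0007},{"jaw": 0.025},{"jaw": 0.025,"dz": 0.008},{"jaw": 0.025,"dz": 0.008},{"jaw": 0.025,"dz": 0.007},{"jaw": 0.025,"dz": 0.003},{"jaw": 0.025},{"jaw": 0.025},{"jaw": 0.025}]'
```

```text
t: 30.35
tool_pos: [0.5099, -0.0592, 0.0859]
orientation: [-0.0, 3.141, -0.0]
force: [0.6, 0.4, -0.7]
opening: 0.0326
gripper_force: 25.0
```

```bash
python3 inch.py '[{"jaw": 0.025,"dz": 0.001},{"jaw": 0.025,"dz": 0.001},{"jaw": 0.025},{"jaw": 0.025},{"jaw": 0.025}]'
```

```text
t: 30.85
tool_pos: [0.5097, -0.0591, 0.0836]
orientation: [0.0, 3.141, -0.0]
force: [-0.8, -0.5, -1.2]
opening: 0.0331
gripper_force: 25.0
```

```bash
python3 inch.py '[{"jaw": 0.025,"dz": 0.0005},{"jaw": 0.025,"dz": 0.0003},{"jaw": 0.025},{"jaw": 0.025}]'
```

```text
t: 31.25
tool_pos: [0.5096, -0.0591, 0.0828]
orientation: [-0.0, -3.142, -0.0]
force: [-0.3, 0.6, -0.7]
opening: 0.0331
gripper_force: 25.0
```

```bash
python3 inch.py '[{"jaw": 0.025,"dz": 0.0005},{"jaw": 0.025,"dz": 0.0003},{"jaw": 0.025},{"jaw": 0.025}]'
```

```text
t: 31.65
tool_pos: [0.5096, -0.0591, 0.082]
orientation: [-0.0, -3.142, -0.0]
force: [0.1, -0.2, -1.2]
opening: 0.0334
gripper_force: 25.0
```

```bash
python3 inch.py '[{"jaw": 0.025,"dz": 0.0003},{"jaw": 0.025},{"jaw": 0.025}]'
```

```text
t: 31.95
tool_pos: [0.5096, -0.0591, 0.0817]
orientation: [0.0, -3.142, 0.0]
force: [-0.4, -0.4, -0.3]
opening: 0.0332
gripper_force: 25.0
```

```bash
python3 inch.py '[{"jaw": 0.025,"dz": 0.0003},{"jaw": 0.025},{"jaw": 0.025}]'
```

```text
t: 32.25
tool_pos: [0.5097, -0.0591, 0.0814]
orientation: [-0.0, 3.142, -0.0]
force: [-0.5, 0.4, -1.2]
opening: 0.0332
gripper_force: 25.0
```

```bash
python3 inch.py '[{"jaw": 0.025,"dz": 0.0003},{"jaw": 0.025},{"jaw": 0.025}]'
```

```text
t: 32.55
tool_pos: [0.5097, -0.0591, 0.0813]
orientation: [-0.0, 3.142, 0.0]
force: [-1.3, -0.4, 3.2]
opening: 0.0332
gripper_force: 25.0
```

```bash
python3 inch.py '[{"jaw": 0.04},{"jaw": 0.05},{"jaw": 0.05},{"jaw": 0.05},{"jaw": 0.05,"dz": -0.01},{"jaw": 0.05,"dz": -0.03},{"jaw": 0.05,"dz": -0.01},{"jaw": 0.05},{"jaw": 0.05},{"jaw": 0.05}]'; python3 snap.py e
python3 - <<'E'
from h import *
import pickle
from plant import robot
c=pickle.load(open("e.pkl","rb"))
I=[cv2.resize(c["image"][170:290,250:394,::-1],(400,333),interpolation=2)]
d=robot.read_camera("side"); I.append(cv2.resize(d["image"][150:210,314:386,::-1],(400,333),interpolation=2))
cv2.imwrite("pics/e.png",np.hstack(I)); print(proj(c,[.51,-.059,.068]))
E
```

```text
t: 33.55
tool_pos: [0.5089, -0.0589, 0.1298]
orientation: [0.0, -3.14, -0.001]
force: [-0.0, -0.6, 0.1]
opening: 0.0498
gripper_force: 0.0
[ 0.50879908 -0.0589206   0.12973674] [327.3 246.2] [326.5 214.9]
[323.8 229.4]
```

View pics/e.png

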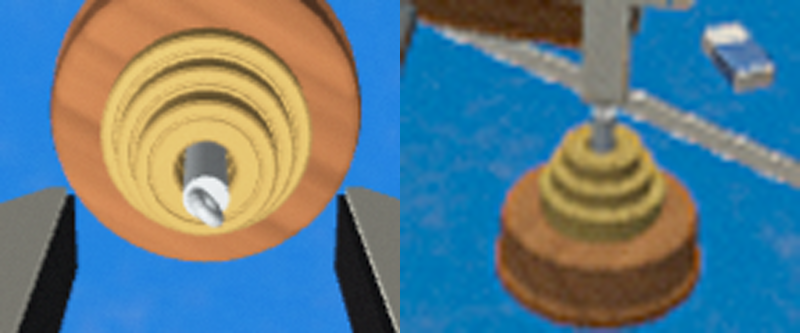

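All three weights are stacked in order on the hanger. The rod top is at u≈207 in the crop, centred between the jaws. Now I'll grip the rod, fingertips just above the small weight.

```bash
python3 inch.py '[{"jaw": 0.03,"dx": -0.001,"dz": 0.015},{"jaw": 0.03,"dz": 0.015},{"jaw": 0.03,"dz": 0.006},{"jaw": 0.03},{"jaw": 0.03},{"jaw": 0.03}]' 35; python3 look.py .07
```

```text
t: 34.25
tool_pos: [0.5111, -0.0592, 0.0956]
orientation: [0.0, 3.141, -0.0]
force: [0.2, 0.4, -0.3]
opening: 0.0298
gripper_force: 0.0
tcp [ 0.5112 -0.0592  0.0957] rv [-0.0000e+00  3.1405e+00 -4.0000e-04] F [-0.6  0.2  0.9] op 0.0298 t 34.3
```

```bash
python3 inch.py '[{"jaw": 0.03,"dx": 0.0007,"dz": 0.003},{"jaw": 0.03,"dz": 0.0007},{"jaw": 0.03},{"jaw": 0.03},{"jaw": 0.02},{"jaw": 0.012},{"jaw": 0.003},{"jaw": 0.003},{"jaw": 0.003},{"jaw": 0.003},{"jaw": 0.003}]' 35
```

```text
t: 35.4
tool_pos: [0.51, -0.0589, 0.0914]
orientation: [-0.0, 3.142, 0.0]
force: [0.6, 2.2, 0.9]
opening: 0.0092
gripper_force: 35.0
```

Gripped on the rod. I'll lift 2 mm first, then the full height.

```bash
python3 inch.py '[{"jaw": 0.003,"dz": -0.002},{"jaw": 0.003,"dz": -0.005},{"jaw": 0.003,"dz": -0.008},{"jaw": 0.003},{"jaw": 0.003}]'; python3 inch.py '[{"jaw": 0.003,"dz": -0.01},{"jaw": 0.003,"dz": -0.015},{"jaw": 0.003,"dz": -0.015},{"jaw": 0.003,"dz": -0.015},{"jaw": 0.003,"dz": -0.015},{"jaw": 0.003,"dz": -0.01},{"jaw": 0.003,"dz": -0.005},{"jaw": 0.003},{"jaw": 0.003},{"jaw": 0.003},{"jaw": 0.003},{"jaw": 0.003},{"jaw": 0.003},{"jaw": 0.003},{"jaw": 0.003}]';  python3 - <<'E'
from h import *
from plant import robot
I=[]
for n,(u,v) in (("scene",(280,160)),("side",(300,110))):
    d=robot.read_camera(n); I.append(cv2.resize(d["image"][v:v+100,u:u+100,::-1],(400,400),interpolation=2))
cv2.imwrite("pics/f.png",np.hstack(I))
E
```

```text
t: 35.9
tool_pos: [0.5101, -0.0592, 0.1067]
orientation: [0.0, 3.141, -0.0]
force: [0.1, 0.4, -6.3]
opening: 0.009
gripper_force: 35.0
t: 37.4
tool_pos: [0.5099, -0.0591, 0.1913]
orientation: [0.0, -3.142, -0.0]
force: [-0.1, -0.8, -5.6]
opening: 0.009
gripper_force: 35.0
```

View pics/f.png

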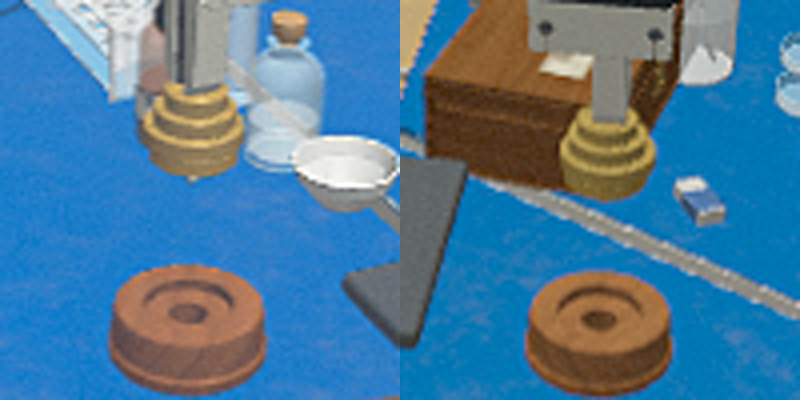

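The hanger hangs upright with its three weights, about 100 mm above the stand, clear and centred. The wrist force (−5.6 N) matches the full load. Handing in.

```bash
python3 -c "
from plant import robot
print(robot.close_job())"
```

```text
the job is handed in; nothing more can be done
None
```

I threaded the three weights onto the hanger in order (large, medium, small), each lowered home before release, and handed the job in with the hanger held still and upright about 10 cm above its seat over the stand; no verdict was returned.

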